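# Light up the tart display

### The arm

A 6-joint arm with a two-finger parallel gripper is mounted at the origin on the work surface. World frame = base frame: x ahead of the robot, y to its left, z up, the work surface at z = 0. Lengths are in m, angles in rad, forces in N, time in s.
With the tool pointing down it reaches from about 0.275 to 0.85 m from the base axis. Payload 19 kg.
Tool frame: the origin (TCP) lies midway between the tips of the shut fingers; the grasp point (between the pads) lies 19 mm behind it (ctrl.grip_point_offset is the distance from the TCP to the grasp point, in m); z points along the fingers, y is the direction in which the jaws open and shut (so a half turn about z gives the same grasp; the last joint's range is limited). The gripper opens to 85 mm and grips with 20 to 120 N. Pads are 22 mm wide; open, the fingers measure 114 mm over their backs; the gripper's body (76 mm by 85 mm) begins 54 mm behind the grasp point. The pads swing forward as they close: fully open they stand 13 mm farther back than shut.
Start: joints at [-1.374, 0.15, 1.437, -0, 1.554, -0.134], TCP at [0.187, -0.544, 0.231] pointing down, gripper open.
Joint ranges: [-2.8, 2.8], [-0.68, 2.1], [0.12, 2.68], [-1.39, 4.53], [0.16, 2.79], [-2.81, 2.81]. Speed limits (rad/s): [1.89, 1.89, 2.22, 3.01, 3.01, 3.01].

### API

Orientations are given as a rotation vector (axis times angle).
In Python, from rig import ctrl gives the robot as it stands.
- The arm moves only by the tool jog_arm, never from a script. Its arguments are lists of equal length, an entry for each row: "fingers": the closure, from 0 (fully open) to 1 (shut); "delta_pos": the shift along the tool's x, y, z in units of 40 mm (1.0 is 40 mm), a list of three; "rot": the turn, a rotation vector about the tool's x, y, z in units of 6 degrees (1.0 is 6 degrees), a list of three. In form: {"fingers": [fingers, ...], "delta_pos": [[dx, dy, dz], ...], "rot": [[rx, ry, rz], ...]}. A call has 1 to 5 rows; each row is the pose to reach, as a shift and turn from the pose commanded when the call began, along the tool's axes at that moment; what a row does not reach only later rows make up. A row lasts 1/10 s, in which the tool goes at most 50 mm and 8.59 degrees, less where a joint would pass 70% of its speed; a pose out of reach is approached as far as the arm can. A call with a gripper value outside its range is refused whole. The fingers move at their own pace and stop on an object; "grip_force" is the grip in N (left out, the last holds). Time passes only in rows, so rows that repeat a pose let the fingers close. It gives the time, the measured TCP pose, the force and the opening at its end, in the units of the state.
- ctrl.get_state(): the state, without advancing time (a new reading comes with each control period).
- ctrl.read_camera(name): name is "side" or "top" or "wrist"; returns a dict with "image" (480x640x3 uint8, blue, green, red), "depth" (480x640 float32, m along the optical axis (not along the pixel's ray), 0 where there is no reading), "fx", "fy", "cx", "cy" (pixels), "world_to_cam" (4x4, takes a point from world to camera coordinates). Camera axes: x right, y down, z forward; pixel columns grow to the right and rows downward; lengths in m; the calibration is good to about 2 mm. The wrist camera is an equidistant fisheye: a pixel r from the principal point sees the ray r / f radians off the axis. A picture is of the moment at which its call begins.
- ctrl.job_done(): hands the job in, once; it reports no verdict.
Trained networks look in the newest picture that a camera, given by its name, has taken for a name from the list of things; names that differ only in an ending like _2 or _b are one class to them, and where a whole thing is asked for, a point or a joint stands for the part that bears it (a point fixed in the world has none). Each returns a list of dicts, best first, with "p" (0 to 1); they miss things now and then, are a little off and sometimes report something else, mostly with a low value. They report only what shows in the picture. A call takes as long as a camera call. They do not tell look-alikes from the thing itself.
- ctrl.regions_of(camera, thing): "region" (480x640 bool, what is visible of it).
- ctrl.place_of(camera, thing): "position" ([x, y, z] in m, in the coordinates of the camera as it stood for that picture, good to about 4 mm: a listed point, or the origin of a listed thing).
The state is a dict: "time": time; "joint_positions": joint angles; "qvel": joint speeds; "tau": joint torques, N m; "eef_pos": TCP position; "orientation": TCP orientation; "force": force on the tool from outside, world axes, zero at the start; "wrist_torque": the same for the moment, N m; "opening": finger opening in m.
Only numpy, scipy, OpenCV 4.12 (cv2) and the standard library are available. Lean on these libraries where they do the work, as an engineer would, in place of code of your own. Each camera call takes 0.05 s, during which the arm holds its last target. There are 200 camera calls.

### The job

Get the pastry display ready for opening: hang the tent-shaped lamp astride the brass rail, directly above the board of tarts, with its white light panel facing the customers (the side away from the robot), lowering it gently so it does not bang on the rail. Put the battery pack fully home, upright, in the pocket of its dock and swing the dock's lever shut over it. Leave everything else on the counter and on the rail where it is.

Things in the scene. Friction and masses are not known exactly. Their poses are not given: they have to be found in the camera images.
- lamp: Loose lamp, 0.3 to 0.65 kg: brass tent-shaped saddle, 100 mm long along y, open below and at both ends, standing upright, yaw within 0.9 rad of 0. Origin: centre of its underside, z up. Inner gap 46 mm at the bottom, narrowing to 22 mm at the flat ridge 70 mm up; walls 5 mm; 66 mm wide outside at most. White light panel on the +x skirt, small black box on the -x skirt.
- lamp_grip (a point): Middle of the lamp's grip: an upright aluminium fin on top of the ridge, 14 mm thick (lamp x), 64 mm long (lamp y), from 75 to 115 mm above the lamp's origin. This point is 95 mm above the origin.
- lamp_ridge (a point): Centre of the inner underside of the lamp's ridge, 70 mm above the lamp's origin: this rests on the bar's top when hung.
- lamp_panel (a point): Centre of the lamp's white light panel, 30 mm to +x of the lamp's origin, 34 mm up.
- rail: Fixed brass rail: a horizontal round bar of 16 mm diameter along the rail's y axis, axis 180 mm above the table, 420 mm long between two posts of 18 mm diameter that rise 188 mm. Origin on the table under the bar's middle; its x axis points away from the robot, to the customers' side (yaw within 0.2 rad of 0).
- bar_top (a point): Top line of the bar at its middle, 188 mm above the table; same axes as the rail.
- tartboard: Fixed hexagonal marble board with brass edge, 150 mm across corners, with three fruit tarts (up to 42 mm high in all), lying on the table under one half of the rail. Origin: its centre, straight below the bar's axis. The lamp hangs above it.
- cardholder: Loose thin steel card holder, tent-shaped, 80 mm long along the bar, without a fin, that already hangs on the other half of the rail: leave it there. Origin: centre of its underside; it reaches 94 mm above that, up to 192 mm above the table.
- battery: Loose grey battery pack, a plain block 75 (x) x 40 (y) x 75 (z) mm, 0.3 to 0.55 kg, standing upright. Origin: centre of its underside. Either way round fits.
- dock: Fixed white dock block, 130 (x) x 70 (y) x 40 (z) mm, yaw within 0.5 rad of 0. At its centre a pocket, open on top, 79 (x) x 44 (y) mm, 30 mm deep, with a 3 mm chamfer. Origin: centre of its underside. A pivot post of 16 mm diameter stands at x = +54 mm, y = 0 and carries the lever.
- pocket_floor (a point): Centre of the pocket's floor, 10 mm above the table; same axes as the dock. A battery fully home stands on it, its top 85 mm above the table.
- dock_lever (a joint): Lever angle (rad) about the upright pivot, counterclockwise from above: 0 = arm along the dock's +y; 1.57 = along its -x, over the battery: shut (stop at 1.62). Starts open, -0.7 to -0.2 (stop -0.9). About 1 N at the handle moves it; it stays where left. The arm, 16 mm wide, 88 to 98 mm above the table, passes 3 mm above a battery fully home and hits one that is not.
- lever_handle (a point): Grip point of the lever's upright round handle, 18 mm in diameter, 98 to 138 mm above the table, 60 mm from the pivot axis; this point is 118 mm up.
- lever_hinge (a point): Point on the lever's pivot axis, 118 mm above the table.
- syrup: Bystander: amber bottle, 64 mm in diameter, 180 mm high. Origin: centre of its underside.
- jar: Bystander: glass jar, 68 mm in diameter, 110 mm high. Origin: centre of its underside.
- cup: Bystander: white mug, 76 mm in diameter, 65 mm high. Origin: centre of its underside.
- sugarbowl: Bystander: blue bowl, 90 mm in diameter, 60 mm high. Origin: centre of its underside.
- server: Bystander: cake server (spatula) lying flat, 200 mm long along its x, origin at its middle, on the customers' side of the rail.
Not all that is in view belongs to the job. Leave any pink, purple or turquoise look-alike of the battery alone.

How it is judged:
At the end, for the whole second after the job is handed in: Lamp at rest astride the bar (ridge on it to 6 mm, 12 mm sideways), along it to 0.25 rad, tilt under 0.3 rad, within 35 mm of centred over the tart board, panel on the customers' side. Battery upright in the pocket, within 3 mm of its floor and 6 mm of centre; lever past 1.4 rad (z of lamp_ridge in the frame of bar_top between -0.006 and 0.006 m and x of lamp_ridge in the frame of bar_top between -0.012 and 0.012 m and horizontal distance between lamp_ridge and tartboard below 0.035 m and x of lamp_panel in the frame of bar_top above 0.01 m and angle between the y axis of lamp and the y axis of rail, either way round below 0.25 rad and angle between lamp's own z axis and vertical below 0.3 rad and linear speed of lamp below 0.03 m/s and z of battery in the frame of pocket_floor below 0.003 m and horizontal distance between battery and pocket_floor below 0.006 m and angle between battery's own z axis and vertical below 0.06 rad and value of joint dock_lever above 1.4 rad); the robot touches nothing.
It fails at once if a bystander on the counter is shifted by more than 30 mm (distance of any of syrup, jar, cup, sugarbowl, server from where it was at the start of the episode above 0.03 m).
It fails at once if the card holder on the rail is shifted by more than 30 mm (distance of cardholder from where it was at the start of the episode above 0.03 m).
It fails at once if the lamp is banged or pressed onto the rail with more than 60 N (contact force between lamp and rail above 60 N).
It also fails if it takes over 72 s, if anything falls off the work surface, if the arm or the gripper's body presses on something with over 40 N, if the wrist force passes 120 N, or if a joint passes its speed limit or range.

## Working session

There is one attempt and no reset: what is moved stays moved. The work goes in short steps, Python scripts to look and compute and a tool call to move; the robot and the scene stay as the last step left them, time stands still between calls to the robot, and variables do not carry over. Pictures are saved under pics/ and viewed, about 8 in all and at most 12, crops included, and the job is handed in when it is done.

Besides the shell and the picture viewer there is one more tool, called as a command line: name --argument value ..., lists and objects as JSON in quotes. jog_arm: Moves the arm, as the interface text tells. Its arguments: {"type":"object","properties":{"fingers":{"type":"array"},"delta_pos":{"type":"array"},"rot":{"type":"array"},"grip_force":{"type":"number"}},"required":["fingers","delta_pos","rot"]}

```bash
mkdir -p pics; ls
cat > h.py <<'E'
import numpy as np, cv2
from rig import ctrl
from scipy.spatial.transform import Rotation as R
def towld(c,p):
    return (np.linalg.inv(c["world_to_cam"])@np.append(p,1))[:3]
def cloud(c):
    v,u=np.mgrid[0:480,0:640]; d=c["depth"]
    P=np.stack([(u-c["cx"])/c["fx"]*d,(v-c["cy"])/c["fy"]*d,d],-1)
    M=np.linalg.inv(c["world_to_cam"]); return P@M[:3,:3].T+M[:3,3]
E
python3 - <<'E'
from h import *
print(ctrl.get_state())
ims=[]
for n in ["top","side"]:
    c=ctrl.read_camera(n); cv2.imwrite(f"pics/{n}0.png",c["image"]); np.save(f"{n}0.npy",c,allow_pickle=True)
    print(n,c["fx"],np.round(np.linalg.inv(c["world_to_cam"]),3).tolist())
    for t in "lamp lamp_grip lamp_panel rail bar_top tartboard cardholder battery dock pocket_floor lever_handle lever_hinge syrup jar cup sugarbowl server".split():
        print(n,t,[(round(r["p"],2),np.round(towld(c,r["position"]),3).tolist()) for r in ctrl.place_of(n,t)[:3]])
print(ctrl.get_state()["time"])
E
```

```text
pics
{'time': 0.0, 'joint_positions': array([-1.37399322e+00,  1.50942884e-01,  1.43801712e+00,  6.27016121e-07,
        1.55380123e+00, -1.34049457e-01]), 'qvel': array([ 0.00059875, -0.00103353,  0.00013562,  0.00030422, -0.00097474,
        0.00031767]), 'tau': array([-2.36664018e-03, -7.13071060e+01, -5.70874107e+01, -2.99660787e-04,
        9.01365333e-03,  7.92345031e-05]), 'eef_pos': array([ 0.18669452, -0.54358766,  0.23070695]), 'orientation': array([-3.09755234e+00, -5.17142525e-01,  5.65804282e-05]), 'force': array([-1.1743984 ,  1.10216901,  0.07655367]), 'wrist_torque': array([-0.0115714 , -0.01884266, -0.01621416]), 'opening': 0.08579206689488533}
top 433.8294354736179 [[-0.02, -0.993, 0.115, 0.465], [-1.0, 0.022, 0.02, -0.018], [-0.023, -0.115, -0.993, 1.253], [0.0, 0.0, 0.0, 1.0]]
top lamp [(0.69, [0.455, -0.01, 0.005]), (0.52, [0.645, -0.407, -0.0])]
top lamp_grip [(0.71, [0.453, -0.012, 0.092]), (0.57, [0.455, 0.338, 0.012])]
top lamp_panel [(0.72, [0.484, -0.013, 0.038])]
top rail []
top bar_top [(0.63, [0.673, 0.009, 0.19]), (0.41, [0.669, -0.088, 0.102]), (0.29, 
[... 1154 characters left out ...]
002]), (0.89, [0.446, -0.317, -0.003]), (0.74, [0.555, -0.203, 0.002])]
side dock [(0.7, [0.45, 0.34, -0.0]), (0.17, [0.45, 0.337, 0.009])]
side pocket_floor [(0.92, [0.446, 0.339, 0.014])]
side lever_handle [(0.88, [0.513, 0.416, 0.117]), (0.34, [0.447, -0.316, -0.004]), (0.31, [0.505, 0.351, 0.117])]
side lever_hinge [(0.61, [0.514, 0.415, 0.117]), (0.6, [0.487, -0.013, 0.035]), (0.58, [0.503, 0.355, 0.117])]
side syrup [(0.91, [0.447, -0.151, 0.001])]
side jar [(0.7, [0.469, 0.152, -0.001])]
side cup [(0.94, [0.614, 0.371, -0.001])]
side sugarbowl [(0.6, [0.644, -0.414, 0.006])]
side server [(0.63, [0.814, -0.028, 0.003]), (0.62, [0.47, 0.149, -0.001]), (0.27, [0.645, -0.419, 0.004])]
1.8
```

View images.

View pics/top0.png

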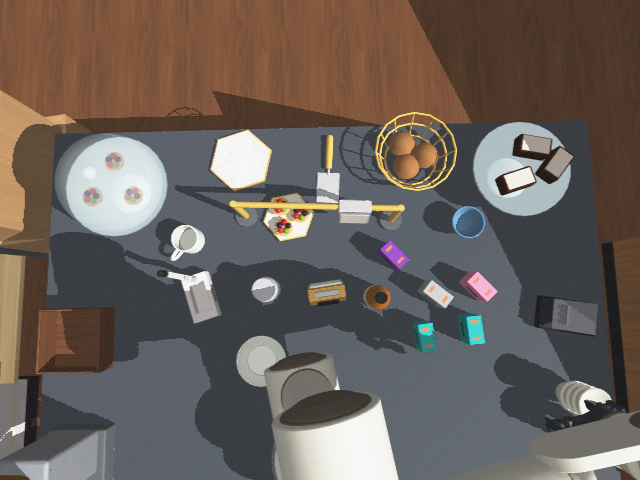

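View pics/side0.png

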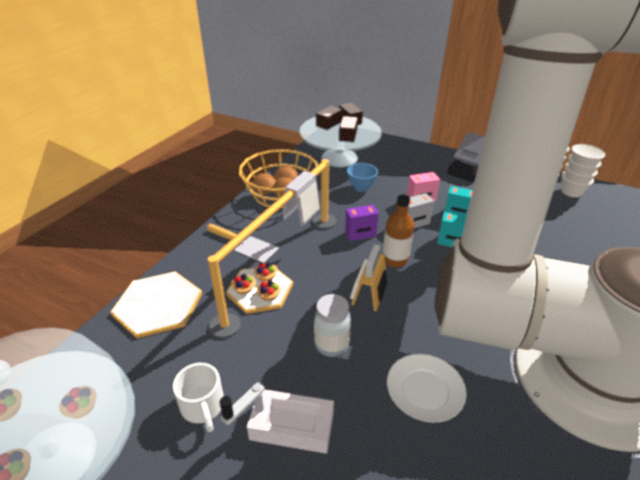

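The top view shows the grey battery at (437,293) among purple, pink and turquoise look-alikes, the lamp at (326,293), the tart board at (288,217) under the rail's left half and the dock at (200,295) with its lever open. The side view agrees: panel on the far side of the lamp, grey battery at (418,211). Next I'll measure the yaws from depth.

Run:
```python
from h import *
for n in ["top","side"]:
    c=np.load(f"{n}0.npy",allow_pickle=True).item(); P=cloud(c); ok=c["depth"]>0
    def rect(name,ctr,r,z0,z1,sat=None):
        m=ok&(np.hypot(P[...,0]-ctr[0],P[...,1]-ctr[1])<r)&(P[...,2]>z0)&(P[...,2]<z1)
        if m.sum()<8: print(n,name,'few',m.sum());return
        q=P[m]; (cx,cy),(w,h),a=cv2.minAreaRect((q[:,:2]*1000).astype(np.float32))
        if w<h: w,h,a=h,w,a+90
        a=(a+90)%180-90   # direction of long side, deg from +x
        print(n,name,m.sum(),"ctr %.1f %.1f long %.1f short %.1f ang(long from +x) %.1f zmed %.3f zmax %.3f"%(cx,cy,w,h,a,np.median(q[:,2]),q[:,2].max()), "bgr",np.median(c["image"][m],0), "mean",np.round(q[:,:2].mean(0),4))
    rect("fin",(.455,-.014),.06,.104,.125)
    rect("lamp all",(.455,-.014),.075,.06,.125)
    rect("battery",(.448,-.315),.06,.066,.085)
    rect("dock",(.45,.34),.09,.035,.047)
    rect("handle",(.514,.416),.03,.12,.145)
    rect("pivot",(.505,.356),.02,.09,.145)
    rect("leverarm",(.51,.385),.05,.086,.104)
    rect("tart",(.678,.092),.085,.005,.05)
    rect("bar+y",(.675,.1),.07,.165,.2)
    for k,(y0,y1) in enumerate([(-.19,-.14),(-.04,.05),(.05,.18)]):
        m=ok&(P[...,2]>.178)&(P[...,2]<.2)&(P[...,1]>y0)&(P[...,1]<y1)&(abs(P[...,0]-.67)<.05)
        q=P[m]; print(n,"bar",len(q),np.round(q.mean(0),4) if len(q) else '')
    rect("card",(.672,-.093),.06,.186,.2)
    rect("jar",(.472,.154),.05,.09,.12); rect("syrup",(.445,-.148),.05,.165,.2); rect("cup",(.615,.376),.05,.055,.075)
```

```text
top fin 136 ctr 456.3 -14.3 long 63.3 short 14.7 ang(long from +x) -83.0 zmed 0.115 zmax 0.123 bgr [160. 164. 160.] mean [ 0.4565 -0.0142]
top lamp all 493 ctr 460.1 -13.7 long 100.1 short 43.3 ang(long from +x) -83.6 zmed 0.076 zmax 0.123 bgr [ 78. 142. 171.] mean [ 0.4573 -0.014 ]
top battery 434 ctr 448.5 -312.6 long 75.9 short 40.0 ang(long from +x) 51.2 zmed 0.075 zmax 0.081 bgr [215. 216. 215.] mean [ 0.4488 -0.3118]
top dock 687 ctr 452.4 341.4 long 129.5 short 71.9 ang(long from +x) 17.9 zmed 0.040 zmax 0.046 bgr [164. 165. 171.] mean [0.4474 0.3388]
top handle 50 ctr 516.4 415.0 long 15.9 short 15.1 ang(long from +x) 4.4 zmed 0.138 zmax 0.143 bgr [52.  50.  49.5] mean [0.5164 0.4137]
top pivot 64 ctr 505.3 361.6 long 26.6 short 15.5 ang(long from +x) 77.1 zmed 0.099 zmax 0.106 bgr [227.5 230.  229.5] mean [0.505  0.3603]
top leverarm 146 ctr 509.3 380.2 long 64.7 short 15.6 ang(long from +x) 77.7 zmed 0.099 zmax 0.104 bgr [235. 238. 236.] mean [0.5091 0.3789]
top tart 1478 ctr 673.8 86.9 long 155.6 short 154.5 ang(long from +x) 2.6 zmed 0.015 zmax 0.046 bgr [134. 169. 199.] 
[... 2061 characters left out ...]
 216. 253.] mean [0.6751 0.1041]
side bar 84 [ 0.663  -0.165   0.1862]
side bar 226 [0.6708 0.0061 0.1856]
side bar 402 [0.6759 0.1185 0.1855]
side card 345 ctr 669.1 -93.1 long 118.3 short 32.4 ang(long from +x) 88.0 zmed 0.192 zmax 0.196 bgr [228. 226. 233.] mean [ 0.6678 -0.0867]
side jar 774 ctr 469.1 150.8 long 60.0 short 58.4 ang(long from +x) -73.5 zmed 0.110 zmax 0.114 bgr [137. 133. 138.] mean [0.4663 0.156 ]
side syrup 145 ctr 443.0 -149.3 long 30.6 short 28.0 ang(long from +x) -81.2 zmed 0.179 zmax 0.182 bgr [31. 32. 33.] mean [ 0.4421 -0.1459]
side cup 606 ctr 614.6 374.5 long 76.6 short 76.3 ang(long from +x) 8.0 zmed 0.063 zmax 0.068 bgr [227.5 233.  235. ] mean [0.6117 0.3772]
```

```bash
cat >> h.py <<'E'
def pose():
    s=ctrl.get_state(); return s["eef_pos"],R.from_rotvec(s["orientation"]).as_matrix()
def plan(wps):
    """wps: list of (x,y,z,yaw_deg of tool y). Prints units relative to the pose at the start of each leg."""
    p,M=pose(); s=ctrl.get_state()
    print("t %.2f p"%s["time"],np.round(p,4),"ytool %.1f"%np.degrees(np.arctan2(M[1,1],M[0,1])),"zaxis",np.round(M[:,2],3),"q",np.round(s["joint_positions"],2),"F",np.round(s["force"],1),"open %.4f"%s["opening"])
    for w in wps:
        y0=np.degrees(np.arctan2(M[1,1],M[0,1])); d=(w[3]-y0+90)%180-90; a=np.radians(y0+d)
        Y=np.array([np.cos(a),np.sin(a),0]);Z=np.array([0,0,-1.]);N=np.stack([np.cross(Y,Z),Y,Z],1)
        print(w,"delta",np.round(M.T@(np.array(w[:3])-p)/.04,3),"rot",np.round(R.from_matrix(M.T@N).as_rotvec()/np.radians(6),3))
        p,M=np.array(w[:3]),N
E
python3 -c "
from h import *
plan([(.4485,-.3135,.16,141),(.4485,-.3135,.039,141),(.4485,-.3135,.285,141),(.452,.34,.285,107.7),(.452,.34,.085,107.7)])"
```

```text
t 1.80 p [ 0.1867 -0.5438  0.2313] ytool -71.0 zaxis [-0.  0. -1.] q [-1.37  0.15  1.44 -0.    1.55 -0.13] F [-0.5  0.7 -0.4] open 0.0853
(0.4485, -0.3135, 0.16, 141) delta [ 8.06  -3.319  1.782] rot [-2.000e-03 -0.000e+00 -5.341e+00]
(0.4485, -0.3135, 0.039, 141) delta [0.    0.    3.025] rot [0. 0. 0.]
(0.4485, -0.3135, 0.285, 141) delta [ 0.    0.   -6.15] rot [0. 0. 0.]
(0.452, 0.34, 0.285, 107.7) delta [ 12.752 -10.214   0.   ] rot [0.   0.   5.55]
(0.452, 0.34, 0.085, 107.7) delta [0. 0. 5.] rot [0. 0. 0.]
```

jog_arm --fingers '[0,0,0,0,0]' --delta_pos '[[1,-0.4,0.1],[2,-0.8,0.3],[3,-1.2,0.5],[4,-1.65,0.6],[4,-1.65,0.6]]' --rot '[[0,0,0],[0,0,0],[0,0,0],[0,0,0],[0,0,0]]' --grip_force 60

```text
time: 2.3
eef_pos: [0.3195, -0.4262, 0.207]
orientation: [-3.097, -0.523, -0.001]
force: [-0.7, -0.4, 1.4]
opening: 0.0854
```

jog_arm --fingers '[0,0,0,0,0]' --delta_pos '[[1,-0.4,0.3],[2,-0.8,0.6],[3,-1.2,0.9],[4.06,-1.67,1.18],[4.06,-1.67,1.18]]' --rot '[[0,0,-1.34],[0,0,-2.7],[0,0,-4.0],[0,0,-5.34],[0,0,-5.34]]'

```text
time: 2.8
eef_pos: [0.4509, -0.31, 0.1586]
orientation: [-2.827, -1.365, -0.001]
force: [-0.6, -0.3, -0.6]
opening: 0.0854
```

```bash
python3 -c "
from h import *
plan([(.4485,-.3135,.16,141),(.4485,-.3135,.039,141)])"
```

```text
t 2.80 p [ 0.4509 -0.31    0.1586] ytool -38.5 zaxis [-0.001  0.002 -1.   ] q [-0.74  0.13  1.61  0.    1.4  -0.07] F [-0.6 -0.3 -0.6] open 0.0854
(0.4485, -0.3135, 0.16, 141) delta [-0.107  0.008 -0.035] rot [-0.019 -0.013  0.088]
(0.4485, -0.3135, 0.039, 141) delta [0.    0.    3.025] rot [0. 0. 0.]
```

jog_arm --fingers '[0,0,0,0]' --delta_pos '[[0,0,0],[0,0,1],[0,0,2],[0,0,2]]' --rot '[[0,0,0],[0,0,0],[0,0,0],[0,0,0]]'

```text
time: 3.2
eef_pos: [0.4459, -0.313, 0.0761]
orientation: [-2.832, -1.346, 0.004]
force: [-0.8, 0.6, 0.7]
opening: 0.0855
```

```bash
python3 -c "
from h import *
plan([(.4485,-.3135,.039,141)])"
```

```text
t 3.20 p [ 0.4459 -0.313   0.0761] ytool -39.2 zaxis [-0.005  0.005 -1.   ] q [-0.75  0.2   1.71 -0.    1.24 -0.07] F [-0.8  0.6  0.7] open 0.0855
(0.4485, -0.3135, 0.039, 141) delta [0.03  0.065 0.928] rot [-0.066 -0.003 -0.026]
```

jog_arm --fingers '[0,0,0,0,0]' --delta_pos '[[0,0,0.5],[0,0,1],[0,0,1],[0,0,1],[0,0,1]]' --rot '[[0,0,0],[0,0,0],[0,0,0],[0,0,0],[0,0,0]]'

```text
time: 3.7
eef_pos: [0.449, -0.3144, 0.0421]
orientation: [2.834, 1.35, 0.001]
force: [0.1, 0.1, 0.7]
opening: 0.0856
```

jog_arm --fingers '[1,1,1,1,1]' --delta_pos '[[0,0,0],[0,0,0],[0,0,0],[0,0,0],[0,0,0]]' --rot '[[0,0,0],[0,0,0],[0,0,0],[0,0,0],[0,0,0]]'

```text
time: 4.2
eef_pos: [0.4486, -0.3135, 0.0406]
orientation: [2.835, 1.352, 0.0]
force: [-2.2, 0.6, 6.6]
opening: 0.0396
```

jog_arm --fingers '[1,1,1,1,1]' --delta_pos '[[0,0,0],[0,0,0],[0,0,0],[0,0,0],[0,0,0]]' --rot '[[0,0,0],[0,0,0],[0,0,0],[0,0,0],[0,0,0]]'

```text
time: 4.7
eef_pos: [0.4486, -0.3135, 0.0406]
orientation: [2.835, 1.352, 0.0]
force: [-1.6, 1.7, 6.7]
opening: 0.039
```

Gripped, with the opening at 39 mm. Now lift.

jog_arm --fingers '[1,1,1,1,1]' --delta_pos '[[0,0,-0.5],[0,0,-1.5],[0,0,-2.5],[0,0,-3.5],[0,0,-4.5]]' --rot '[[0,0,0],[0,0,0],[0,0,0],[0,0,0],[0,0,0]]'

```text
time: 5.2
eef_pos: [0.4482, -0.3131, 0.2215]
orientation: [-2.835, -1.352, 0.0]
force: [1.1, 0.0, -3.4]
opening: 0.0392
```

jog_arm --fingers '[1,1,1,1,1]' --delta_pos '[[0,0,-1],[0,0,-1.6],[0,0,-1.6],[0,0,-1.6],[0,0,-1.6]]' --rot '[[0,0,0],[0,0,0],[0,0,0],[0,0,0],[0,0,0]]'

```text
time: 5.7
eef_pos: [0.4482, -0.3132, 0.2822]
orientation: [-2.833, -1.351, 0.002]
force: [1.0, -1.1, -4.0]
opening: 0.039
```

```bash
python3 -c "
from h import *
plan([(.452,.0,.285,141),(.452,.34,.285,107.7)])"
```

```text
t 5.70 p [ 0.4482 -0.3132  0.2822] ytool -39.0 zaxis [-0.002  0.002 -1.   ] q [-0.75  0.08  1.41  0.    1.65 -0.07] F [ 1.  -1.1 -4. ] open 0.0390
(0.452, 0.0, 0.285, 141) delta [ 6.144 -4.854 -0.054] rot [-0.026 -0.002 -0.001]
(0.452, 0.34, 0.285, 107.7) delta [ 6.606 -5.349  0.   ] rot [0.   0.   5.55]
```

jog_arm --fingers '[1,1,1,1,1]' --delta_pos '[[0.5,-0.4,0],[1.2,-0.95,0],[2,-1.58,0],[2.9,-2.29,0],[3.84,-3.03,0]]' --rot '[[0,0,0],[0,0,0],[0,0,0],[0,0,0],[0,0,0]]'

```text
time: 6.2
eef_pos: [0.4503, -0.1163, 0.2826]
orientation: [-2.835, -1.35, 0.002]
force: [1.5, 0.3, -3.4]
opening: 0.0391
```

jog_arm --fingers '[1,1,1,1,1]' --delta_pos '[[0.77,-0.61,0],[1.54,-1.21,0],[2.3,-1.82,0],[3.07,-2.42,0],[3.84,-3.03,0]]' --rot '[[0,0,0],[0,0,0],[0,0,0],[0,0,0],[0,0,0]]'

```text
time: 6.7
eef_pos: [0.4528, 0.0794, 0.2828]
orientation: [-2.835, -1.352, 0.003]
force: [0.6, 0.5, -3.1]
opening: 0.0392
```

jog_arm --fingers '[1,1,1,1,1]' --delta_pos '[[0.77,-0.62,0],[1.54,-1.24,0],[2.3,-1.86,0],[3.07,-2.48,0],[3.84,-3.1,0]]' --rot '[[0,0,0],[0,0,0],[0,0,0],[0,0,0],[0,0,0]]'

```text
time: 7.2
eef_pos: [0.4532, 0.2768, 0.2826]
orientation: [-2.835, -1.353, 0.003]
force: [1.7, -0.3, -3.4]
opening: 0.0392
```

jog_arm --fingers '[1,1,1,1,1]' --delta_pos '[[0.5,-0.4,0],[0.9,-0.75,0],[1.23,-1.03,0],[1.23,-1.03,0],[1.23,-1.03,0]]' --rot '[[0,0,1],[0,0,2.3],[0,0,3.6],[0,0,4.8],[0,0,5.55]]'

```text
time: 7.7
eef_pos: [0.4523, 0.3398, 0.2822]
orientation: [3.104, 0.477, -0.004]
force: [0.1, -0.2, -2.9]
opening: 0.0392
```

jog_arm --fingers '[1,1,1]' --delta_pos '[[0,0,0],[0,0,0],[0,0,0]]' --rot '[[0,0,0],[0,0,0],[0,0,0]]'

```text
time: 8.0
eef_pos: [0.4527, 0.3392, 0.2837]
orientation: [3.104, 0.486, -0.001]
force: [0.6, -0.9, -3.6]
opening: 0.0392
```

Run:
```python
from h import *
plan([(.452,.34,.285,107.7),(.452,.34,.085,107.7)])
for n in ["top","side"]:
    c=ctrl.read_camera(n); P=cloud(c); ok=c["depth"]>0
    cv2.imwrite(f"pics/{n}1.png",c["image"])
    print(n,[(round(r["p"],2),np.round(towld(c,r["position"]),4).tolist()) for r in ctrl.place_of(n,"battery")])
```

```text
t 8.00 p [0.4527 0.3392 0.2837] ytool -72.2 zaxis [-0.001 -0.    -1.   ] q [0.51 0.12 1.37 0.   1.65 1.77] F [ 0.6 -0.9 -3.6] open 0.0392
(0.452, 0.34, 0.285, 107.7) delta [-0.011 -0.025 -0.033] rot [0.    0.007 0.017]
(0.452, 0.34, 0.085, 107.7) delta [0. 0. 5.] rot [0. 0. 0.]
top [(0.94, [0.4667, -0.4303, -0.0005]), (0.71, [0.4499, 0.3409, 0.2436]), (0.68, [0.3503, -0.4049, -0.002]), (0.62, [0.3326, -0.2799, -0.0008]), (0.57, [0.5577, -0.1997, -0.0036])]
side [(0.92, [0.3361, -0.2753, 0.0018]), (0.9, [0.4683, -0.4351, 0.0019]), (0.85, [0.3536, -0.411, 0.0043]), (0.81, [0.556, -0.2063, 0.0026]), (0.79, [0.4519, 0.3354, 0.2395])]
```

View pics/side1.png

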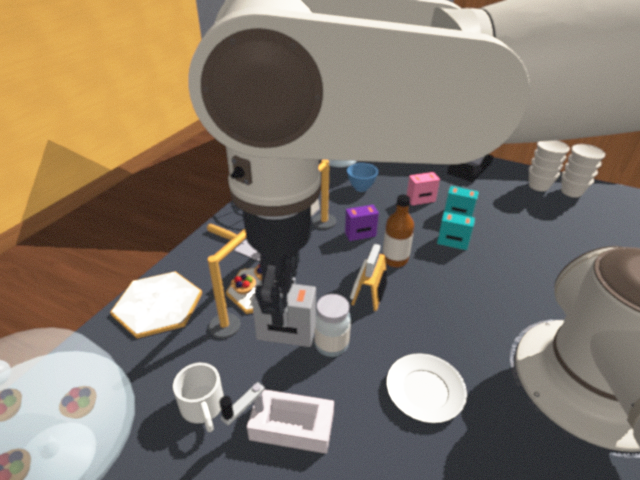

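The side view shows the battery hanging upright in the jaws at about (286,315), with the empty pocket below at (295,415). The networks place it within about 2 mm of the dock centre, so I'll descend in two stages.

jog_arm --fingers '[1,1,1,1,1]' --delta_pos '[[0,0,0.8],[0,0,1.8],[0,0,2.8],[0,0,3.8],[0,0,4.6]]' --rot '[[0,0,0],[0,0,0],[0,0,0],[0,0,0],[0,0,0]]'

```text
time: 8.7
eef_pos: [0.4522, 0.339, 0.098]
orientation: [3.104, 0.484, -0.002]
force: [0.6, 0.8, -2.5]
opening: 0.0394
```

jog_arm --fingers '[1,1,1,1,1]' --delta_pos '[[0,0,0],[0,0,0.15],[0,0,0.3],[0,0,0.45],[0,0,0.6]]' --rot '[[0,0,0],[0,0,0],[0,0,0],[0,0,0],[0,0,0]]'

```text
time: 9.2
eef_pos: [0.4532, 0.3396, 0.0767]
orientation: [-3.104, -0.483, -0.002]
force: [-0.9, 0.1, -2.5]
opening: 0.039
```

Run:
```python
from h import *
plan([(.452,.34,.085,107.7),(.452,.34,.05,107.7)])
c=ctrl.read_camera("side"); P=cloud(c); ok=c["depth"]>0
m=ok&(np.hypot(P[...,0]-.45,P[...,1]-.34)<.06)&(P[...,2]>.095)&(P[...,2]<.122)
q=P[m]; g=c["image"][m]; print(m.sum(),np.percentile(q[:,2],[5,50,95]))
im=cv2.resize(c["image"][330:470,200:370],None,fx=4,fy=4,interpolation=cv2.INTER_CUBIC); cv2.imwrite("pics/s2.png",im)
```

```text
t 9.20 p [0.4532 0.3396 0.0767] ytool -72.3 zaxis [ 0.001  0.001 -1.   ] q [0.51 0.23 1.66 0.   1.24 1.77] F [-0.9  0.1 -2.5] open 0.0390
(0.452, 0.34, 0.085, 107.7) delta [-0.025 -0.019 -0.209] rot [-0.004 -0.014 -0.001]
(0.452, 0.34, 0.05, 107.7) delta [0.    0.    0.875] rot [0. 0. 0.]
827 [0.09703924 0.11041284 0.11266725]
```

View pics/s2.png

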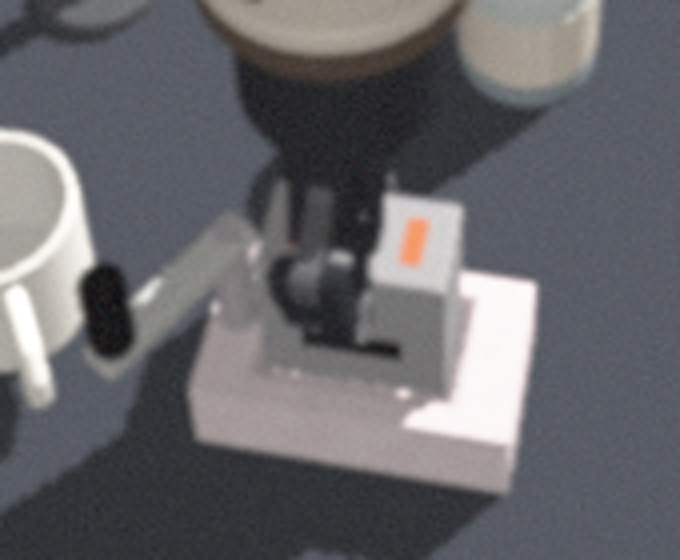

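The battery is at the pocket mouth (block at (415,300) in the crop, inside the rim) with no contact force, so I'll lower it further.

jog_arm --fingers '[1,1,1,1,1]' --delta_pos '[[0,0,0.12],[0,0,0.25],[0,0,0.38],[0,0,0.5],[0,0,0.6]]' --rot '[[0,0,0],[0,0,0],[0,0,0],[0,0,0],[0,0,0]]'

```text
time: 9.75
eef_pos: [0.4527, 0.3394, 0.0516]
orientation: [-3.104, -0.483, 0.0]
force: [-0.5, 0.4, -3.9]
opening: 0.0391
```

jog_arm --fingers '[1,1,1,1]' --delta_pos '[[0,0,0.02],[0,0,0.04],[0,0,0.06],[0,0,0.06]]' --rot '[[0,0,0],[0,0,0],[0,0,0],[0,0,0]]'

```text
time: 10.15
eef_pos: [0.4528, 0.3394, 0.0506]
orientation: [-3.104, -0.483, -0.001]
force: [-4.3, -2.9, 6.4]
opening: 0.0392
```

Contact with the floor at 6 N, at the expected height. Release and rise.

jog_arm --fingers '[0,0,0,0,0]' --delta_pos '[[0,0,0],[0,0,0],[0,0,0],[0,0,0],[0,0,0]]' --rot '[[0,0,0],[0,0,0],[0,0,0],[0,0,0],[0,0,0]]'

```text
time: 10.65
eef_pos: [0.4528, 0.3394, 0.0497]
orientation: [-3.104, -0.483, -0.0]
force: [0.3, 0.2, -0.3]
opening: 0.0853
```

jog_arm --fingers '[0,0,0,0,0]' --delta_pos '[[0,0,-0.5],[0,0,-1.5],[0,0,-2.5],[0,0,-3.4],[0,0,-3.4]]' --rot '[[0,0,0],[0,0,0],[0,0,0],[0,0,0],[0,0,0]]'

```text
time: 11.15
eef_pos: [0.4543, 0.3403, 0.1909]
orientation: [-3.101, -0.483, -0.011]
force: [0.8, -0.2, -0.7]
opening: 0.0851
```

Run:
```python
from h import *
c=ctrl.read_camera("side"); P=cloud(c); ok=c["depth"]>0
m=ok&(np.hypot(P[...,0]-.452,P[...,1]-.34)<.05)&(P[...,2]>.07)&(P[...,2]<.1)
q=P[m]; print(m.sum(),np.percentile(q[:,2],[5,50,95]),cv2.minAreaRect((q[q[:,2]>.08][:,:2]*1000).astype(np.float32)))
m=ok&(np.hypot(P[...,0]-.515,P[...,1]-.4145)<.03)&(P[...,2]>.12)&(P[...,2]<.145)
print("handle",m.sum(),P[m].mean(0) if m.any() else '')
plan([(.5155,.4145,.187,168),(.5155,.4145,.106,168)])
```

```text
1377 [0.07345783 0.08475969 0.08729457] ((457.8576354980469, 339.9412536621094), (87.95230102539062, 42.43616485595703), 18.646833419799805)
handle 184 [0.51331174 0.41538169 0.13364135]
t 11.20 p [0.4536 0.3398 0.1881] ytool -72.3 zaxis [ 0.004  0.002 -1.   ] q [0.51 0.15 1.53 0.   1.46 1.77] F [-0.2  0.1 -0.7] open 0.0857
(0.5155, 0.4145, 0.187, 168) delta [ 2.043 -1.308  0.037] rot [  0.013  -0.04  -10.051]
(0.5155, 0.4145, 0.106, 168) delta [0.    0.    2.025] rot [0. 0. 0.]
```

Battery top at 0.085 m, so it is fully home. Next is the lever handle.

jog_arm --fingers '[0,0,0,0,0]' --delta_pos '[[0.4,-0.26,0],[0.9,-0.55,0],[1.4,-0.9,0],[2.04,-1.31,0],[2.04,-1.31,0]]' --rot '[[0,0,-1.2],[0,0,-2.4],[0,0,-3.6],[0,0,-4.8],[0,0,-6]]'

```text
time: 11.7
eef_pos: [0.5156, 0.4157, 0.1832]
orientation: [-2.799, -1.427, 0.004]
force: [-0.6, -0.3, -1.2]
opening: 0.0856
```

jog_arm --fingers '[0,0,0,0,0]' --delta_pos '[[0,0,0],[0,0,0],[0,0,0],[0,0,0],[0,0,0]]' --rot '[[0,0,-1.2],[0,0,-2.4],[0,0,-3.5],[0,0,-4.05],[0,0,-4.05]]'

```text
time: 12.2
eef_pos: [0.5143, 0.4139, 0.1843]
orientation: [-2.44, -1.978, 0.003]
force: [-1.4, 0.7, 0.7]
opening: 0.0854
```

```bash
python3 -c "
from h import *
plan([(.515,.4145,.187,168),(.515,.4145,.106,168)])"
```

```text
t 12.20 p [0.5143 0.4139 0.1843] ytool -11.9 zaxis [-0.002 -0.001 -1.   ] q [0.56 0.35 1.29 0.   1.51 0.77] F [-1.4  0.7  0.7] open 0.0854
(0.515, 0.4145, 0.187, 168) delta [ 0.018  0.014 -0.067] rot [-0.013  0.011  0.008]
(0.515, 0.4145, 0.106, 168) delta [0.    0.    2.025] rot [ 0.  0. -0.]
```

jog_arm --fingers '[0,0,0,0]' --delta_pos '[[0,0,0.6],[0,0,1.3],[0,0,1.95],[0,0,1.95]]' --rot '[[0,0,0],[0,0,0],[0,0,0],[0,0,0]]'

```text
time: 12.6
eef_pos: [0.5129, 0.413, 0.1034]
orientation: [-2.443, -1.974, 0.01]
force: [-0.1, 0.2, -0.3]
opening: 0.0856
```

jog_arm --fingers '[1,1,1,1,1]' --delta_pos '[[0,0,0],[0,0,0],[0,0,0],[0,0,0],[0,0,0]]' --rot '[[0,0,0],[0,0,0],[0,0,0],[0,0,0],[0,0,0]]' --grip_force 20

```text
time: 13.1
eef_pos: [0.5148, 0.4143, 0.1085]
orientation: [-2.442, -1.977, -0.002]
force: [-1.2, -0.9, 4.8]
opening: 0.0174
```

jog_arm --fingers '[1,1]' --delta_pos '[[0,0,0],[0,0,0]]' --rot '[[0,0,0],[0,0,0]]'

```text
time: 13.3
eef_pos: [0.5148, 0.4143, 0.1085]
orientation: [-2.442, -1.977, -0.002]
force: [-0.1, 1.3, 5.7]
opening: 0.0171
```

Run:
```python
from h import *
plan([])
p,M=pose(); s=ctrl.get_state()
pv=np.array([.5036,.3564]); h=p[:2]; print("r",np.linalg.norm(h-pv))
a0=np.degrees(np.arctan2(*(h-pv)[::-1])); print("a0",a0,"lever",a0-107.7)
r=.06
for a in np.linspace(a0,198.5,16)[1:]:
    t=pv+r*np.array([np.cos(np.radians(a)),np.sin(np.radians(a))]); t0=pv+r*np.array([np.cos(np.radians(a0)),np.sin(np.radians(a0))])
    print(round(a,1),np.round(M.T@np.append(t-t0,0)/.04,2))
```

```text
t 13.30 p [0.5148 0.4143 0.1085] ytool -12.0 zaxis [ 0.001  0.001 -1.   ] q [0.56 0.39 1.39 0.   1.36 0.77] F [-0.1  1.3  5.7] open 0.0171
r 0.05895285858928377
a0 79.04243287243865 lever -28.65756712756135
87.0 [-0.02 -0.21 -0.  ]
95.0 [-0.07 -0.41 -0.  ]
102.9 [-0.14 -0.61 -0.  ]
110.9 [-0.24 -0.79 -0.  ]
118.9 [-0.37 -0.95 -0.  ]
126.8 [-0.51 -1.1  -0.  ]
134.8 [-0.68 -1.23 -0.  ]
142.8 [-0.86 -1.33 -0.  ]
150.7 [-1.05 -1.4  -0.  ]
158.7 [-1.26 -1.45 -0.  ]
166.6 [-1.46 -1.47 -0.  ]
174.6 [-1.67 -1.46 -0.  ]
182.6 [-1.88 -1.42 -0.  ]
190.5 [-2.07 -1.36 -0.  ]
198.5 [-2.26 -1.26 -0.  ]
```

jog_arm --fingers '[1,1,1,1,1]' --delta_pos '[[-0.02,-0.21,0],[-0.07,-0.41,0],[-0.14,-0.61,0],[-0.24,-0.79,0],[-0.37,-0.95,0]]' --rot '[[0,0,0],[0,0,0],[0,0,0],[0,0,0],[0,0,0]]'

```text
time: 13.8
eef_pos: [0.4747, 0.4078, 0.1083]
orientation: [2.441, 1.977, 0.003]
force: [4.0, 2.9, 2.1]
opening: 0.0169
```

jog_arm --fingers '[1,1,1,1,1]' --delta_pos '[[-0.14,-0.15,0],[-0.31,-0.28,0],[-0.49,-0.38,0],[-0.68,-0.45,0],[-0.89,-0.5,0]]' --rot '[[0,0,0],[0,0,0],[0,0,0],[0,0,0],[0,0,0]]'

```text
time: 14.3
eef_pos: [0.447, 0.3773, 0.1082]
orientation: [-2.44, -1.977, -0.002]
force: [-2.1, 6.0, 5.2]
opening: 0.0175
```

jog_arm --fingers '[1,1,1,1,1]' --delta_pos '[[-0.2,-0.02,0],[-0.41,-0.01,0],[-0.62,0.03,0],[-0.81,0.09,0],[-1.0,0.19,0]]' --rot '[[0,0,0],[0,0,0],[0,0,0],[0,0,0],[0,0,0]]'

```text
time: 14.8
eef_pos: [0.4405, 0.3362, 0.1077]
orientation: [-2.434, -1.975, 0.015]
force: [-63.3, -5.7, 36.3]
opening: 0.0174
```

jog_arm --fingers '[1,1]' --delta_pos '[[0,0,0],[0,0,0]]' --rot '[[0,0,0],[0,0,0]]'

```text
time: 15.0
eef_pos: [0.4404, 0.3356, 0.1077]
orientation: [-2.435, -1.975, 0.017]
force: [-58.1, -8.0, 33.0]
opening: 0.0174
```

The sideways force rose to 63 N near the end of the arc. I'll open the fingers to relieve it and look.

jog_arm --fingers '[0.4,0.4,0.4]' --delta_pos '[[0,0,0],[0,0,0],[0,0,0]]' --rot '[[0,0,0],[0,0,0],[0,0,0]]'

```text
time: 15.3
eef_pos: [0.4466, 0.336, 0.1077]
orientation: [2.442, 1.977, 0.0]
force: [-0.3, 0.3, 0.1]
opening: 0.0512
```

jog_arm --fingers '[0.4,0.4,0.4,0.4,0.4]' --delta_pos '[[0,0,-0.5],[0,0,-1],[0,0,-2],[0,0,-2.5],[0,0,-2.5]]' --rot '[[0,0,0],[0,0,0],[0,0,0],[0,0,0],[0,0,0]]'

```text
time: 15.8
eef_pos: [0.4476, 0.3365, 0.2108]
orientation: [2.441, 1.976, 0.007]
force: [-0.9, 0.1, -0.2]
opening: 0.0513
```

Run:
```python
from h import *
plan([])
c=ctrl.read_camera("side"); P=cloud(c); ok=c["depth"]>0
print([(t,[(round(r["p"],2),np.round(towld(c,r["position"]),4).tolist()) for r in ctrl.place_of("side",t)[:2]]) for t in ("lever_handle","lever_hinge","dock")])
d=P[...,:2]-np.array([.503,.356]); 
m=ok&(np.hypot(d[...,0],d[...,1])<.08)&(P[...,2]>.12)&(P[...,2]<.142)&(c["image"].max(-1)<110)
print("handle",m.sum(),P[m].mean(0))
m=ok&(np.hypot(d[...,0],d[...,1])<.09)&(P[...,2]>.092)&(P[...,2]<.103)
q=P[m]; print("arm",m.sum(),cv2.minAreaRect((q[:,:2]*1000).astype(np.float32)))
m=ok&(np.hypot(P[...,0]-.452,P[...,1]-.34)<.05)&(P[...,2]>.07)&(P[...,2]<.0895)
print("batt top",np.percentile(P[m][:,2],[50,95]))
im=cv2.resize(c["image"][310:470,180:370],None,fx=4,fy=3.75,interpolation=cv2.INTER_CUBIC); cv2.imwrite("pics/s3.png",im)
```

```text
t 15.80 p [0.4476 0.3365 0.2108] ytool -12.0 zaxis [ 0.004  0.002 -1.   ] q [ 0.51  0.12  1.51 -0.    1.5   0.72] F [-0.9  0.1 -0.2] open 0.0513
[('lever_handle', [(0.33, [0.445, -0.1548, 0.0024])]), ('lever_hinge', [(0.68, [0.5021, 0.3552, 0.1156])]), ('dock', [(0.73, [0.4507, 0.3391, 0.0008])])]
handle 167 [0.44165733 0.34897327 0.13394503]
arm 444 ((472.5674743652344, 350.90771484375), (77.42655944824219, 17.422517776489258), 7.888720989227295)
batt top [0.08437664 0.08678044]
```

View pics/s3.png

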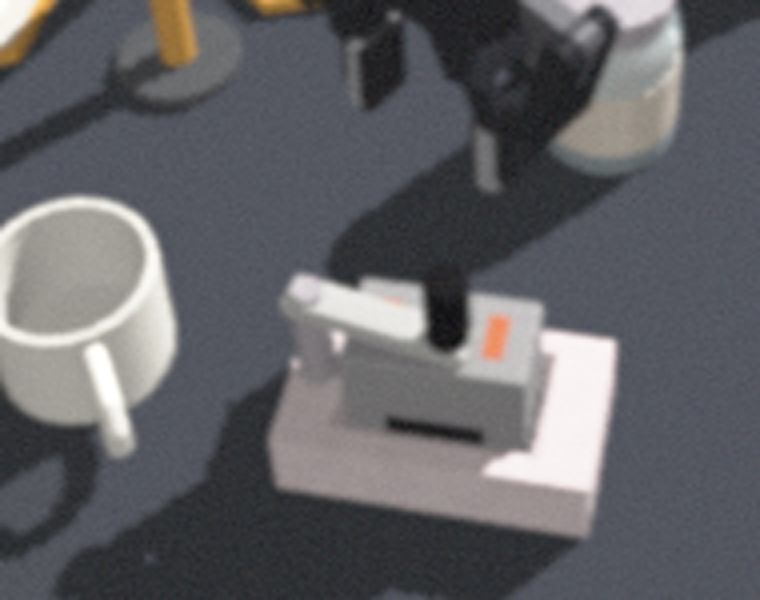

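The lever shows at about 188° world, i.e. about 1.40 rad: the handle slipped along the pads. The handle is at (447,305) in the crop and the battery still sits home. I'll push the last 10° with closed fingers from the +y side.

```bash
python3 -c "
from h import *
plan([(.450,.381,.2085,168),(.450,.381,.1075,168),(.450,.357,.1075,168)])"
```

```text
t 16.00 p [0.4462 0.3359 0.2065] ytool -12.0 zaxis [-0.001 -0.001 -1.   ] q [0.51 0.13 1.51 0.   1.5  0.72] F [-0.2  0.3 -0.3] open 0.0514
(0.45, 0.381, 0.2085, 168) delta [ 1.123 -0.143 -0.051] rot [-0.012  0.011 -0.003]
(0.45, 0.381, 0.1075, 168) delta [0.    0.    2.525] rot [0. 0. 0.]
(0.45, 0.357, 0.1075, 168) delta [-0.587  0.125  0.   ] rot [0. 0. 0.]
```

jog_arm --fingers '[1,1,1,1,1]' --delta_pos '[[0.5,-0.07,0],[1.12,-0.14,0],[1.12,-0.14,0],[1.12,-0.14,0],[1.12,-0.14,0]]' --rot '[[0,0,0],[0,0,0],[0,0,0],[0,0,0],[0,0,0]]'

```text
time: 16.5
eef_pos: [0.4502, 0.3806, 0.2071]
orientation: [-2.442, -1.977, 0.002]
force: [-0.3, -0.3, -0.3]
opening: 0.0003
```

jog_arm --fingers '[1,1,1,1,1]' --delta_pos '[[0,0,0.7],[0,0,1.5],[0,0,2.1],[0,0,2.4],[0,0,2.4]]' --rot '[[0,0,0],[0,0,0],[0,0,0],[0,0,0],[0,0,0]]'

```text
time: 17.0
eef_pos: [0.4499, 0.3804, 0.1105]
orientation: [-2.442, -1.976, 0.004]
force: [0.3, 0.1, 0.1]
opening: -0.0001
```

jog_arm --fingers '[1,1,1,1,1]' --delta_pos '[[-0.15,0.03,0],[-0.3,0.06,0],[-0.45,0.1,0],[-0.58,0.12,0],[-0.58,0.12,0]]' --rot '[[0,0,0],[0,0,0],[0,0,0],[0,0,0],[0,0,0]]'

```text
time: 17.5
eef_pos: [0.4504, 0.3568, 0.1122]
orientation: [2.442, 1.976, 0.001]
force: [0.4, -0.1, -0.5]
opening: -0.0001
```

```bash
cat >> h.py <<'E'
def lever():
    c=ctrl.read_camera("side"); P=cloud(c); ok=c["depth"]>0
    d=P[...,:2]-np.array([.4725,.347])
    m=ok&(np.hypot(d[...,0],d[...,1])<.055)&(P[...,2]>.092)&(P[...,2]<.103)&(c["image"].min(-1)>120)
    q=P[m]; r=cv2.minAreaRect((q[:,:2]*1000).astype(np.float32)); print("arm",m.sum(),r)
    return c,P
E
python3 -c "
from h import *
plan([]); lever()"
```

```text
t 17.50 p [0.4504 0.3568 0.1122] ytool -12.0 zaxis [ 0.001  0.    -1.   ] q [ 0.54  0.22  1.6  -0.    1.32  0.75] F [ 0.4 -0.1 -0.5] open -0.0001
arm 269 ((473.83245849609375, 346.1668395996094), (77.9893569946289, 16.560020446777344), 16.58136558532715)
```

Lever at about 1.55 rad. Back off, rise, and go to the lamp.

jog_arm --fingers '[1,1,1,1,1]' --delta_pos '[[0.3,0,0],[0.3,0,-0.6],[0.3,0,-1.4],[0.3,0,-2.4],[0.3,0,-2.4]]' --rot '[[0,0,0],[0,0,0],[0,0,0],[0,0,0],[0,0,0]]'

```text
time: 18.05
eef_pos: [0.4541, 0.371, 0.2131]
orientation: [2.44, 1.977, 0.012]
force: [0.1, 0.3, 0.3]
opening: -0.0001
```

```bash
python3 -c "
from h import *
plan([(.456,-.0155,.2085,7),(.456,-.0155,.081,7)]); lever()"
```

```text
t 18.05 p [0.4541 0.371  0.2131] ytool -12.0 zaxis [ 0.006  0.004 -1.   ] q [0.55 0.18 1.44 0.   1.51 0.76] F [0.1 0.3 0.3] open -0.0001
(0.456, -0.0155, 0.2085, 7) delta [-9.442  2.051  0.076] rot [ 0.058 -0.042 -3.163]
(0.456, -0.0155, 0.081, 7) delta [0.    0.    3.188] rot [0. 0. 0.]
arm 423 ((474.01605224609375, 345.8876037597656), (77.79187774658203, 17.335704803466797), 18.145370483398438)
```

jog_arm --fingers '[0,0,0,0,0]' --delta_pos '[[-0.6,0.13,0],[-1.5,0.33,0],[-2.5,0.54,0],[-3.6,0.78,0],[-4.7,1.03,0]]' --rot '[[0,0,0],[0,0,0],[0,0,0],[0,0,0],[0,0,0]]'

```text
time: 18.6
eef_pos: [0.4534, 0.1757, 0.2067]
orientation: [-2.44, -1.978, 0.002]
force: [1.2, -0.3, 0.8]
opening: 0.0727
```

jog_arm --fingers '[0,0,0,0,0]' --delta_pos '[[-1.1,0.24,0],[-2.2,0.48,0],[-3.3,0.72,0],[-4.2,0.92,0],[-4.7,1.03,0]]' --rot '[[0,0,-0.8],[0,0,-1.6],[0,0,-2.4],[0,0,-3.16],[0,0,-3.16]]'

```text
time: 19.1
eef_pos: [0.4549, -0.0178, 0.2069]
orientation: [-2.08, -2.353, 0.001]
force: [-0.9, -0.0, 0.4]
opening: 0.0853
```

jog_arm --fingers '[0,0,0]' --delta_pos '[[0,0,0],[0,0,0],[0,0,0]]' --rot '[[0,0,0],[0,0,0],[0,0,0]]'

```text
time: 19.4
eef_pos: [0.4551, -0.0149, 0.2073]
orientation: [-2.081, -2.352, 0.0]
force: [-0.3, 1.0, -0.4]
opening: 0.0855
```

```bash
python3 -c "
from h import *
plan([(.456,-.0155,.2085,7),(.456,-.0155,.081,7)])"
```

```text
t 19.40 p [ 0.4551 -0.0149  0.2073] ytool 7.0 zaxis [-0.001  0.    -1.   ] q [-0.2  -0.09  1.74  0.    1.5  -0.32] F [-0.3  1.  -0.4] open 0.0855
(0.456, -0.0155, 0.2085, 7) delta [-0.019  0.02  -0.03 ] rot [-0.006 -0.005 -0.001]
(0.456, -0.0155, 0.081, 7) delta [0.    0.    3.188] rot [0. 0. 0.]
```

jog_arm --fingers '[0,0,0,0,0]' --delta_pos '[[0,0.02,0.8],[0,0.02,1.7],[0,0.02,2.6],[0,0.02,3.1],[0,0.02,3.1]]' --rot '[[0,0,0],[0,0,0],[0,0,0],[0,0,0],[0,0,0]]'

```text
time: 19.9
eef_pos: [0.4544, -0.0144, 0.0812]
orientation: [-2.078, -2.35, 0.004]
force: [-0.2, 0.1, 0.9]
opening: 0.0853
```

jog_arm --fingers '[1,1,1,1,1]' --delta_pos '[[0,0,0],[0,0,0],[0,0,0],[0,0,0],[0,0,0]]' --rot '[[0,0,0],[0,0,0],[0,0,0],[0,0,0],[0,0,0]]' --grip_force 60

```text
time: 20.4
eef_pos: [0.456, -0.0156, 0.0841]
orientation: [2.082, 2.352, 0.001]
force: [4.9, 0.6, -6.7]
opening: 0.0128
```

jog_arm --fingers '[1,1,1,1,1]' --delta_pos '[[0,0,0],[0,0,0],[0,0,0],[0,0,0],[0,0,0]]' --rot '[[0,0,0],[0,0,0],[0,0,0],[0,0,0],[0,0,0]]'

```text
time: 20.9
eef_pos: [0.456, -0.0157, 0.084]
orientation: [2.083, 2.352, 0.0]
force: [-3.0, 0.6, 5.8]
opening: 0.013
```

jog_arm --fingers '[1,1,1,1,1]' --delta_pos '[[0,0,-0.4],[0,0,-1.2],[0,0,-2.1],[0,0,-3.1],[0,0,-4.1]]' --rot '[[0,0,0],[0,0,0],[0,0,0],[0,0,0],[0,0,0]]'

```text
time: 21.4
eef_pos: [0.4554, -0.0156, 0.2489]
orientation: [-2.082, -2.351, 0.001]
force: [1.4, -0.5, -3.6]
opening: 0.0135
```

jog_arm --fingers '[1,1,1,1,1]' --delta_pos '[[0,0,-0.9],[0,0,-1.6],[0,0,-2],[0,0,-2],[0,0,-2]]' --rot '[[0,0,0],[0,0,0],[0,0,0],[0,0,0],[0,0,0]]'

```text
time: 21.9
eef_pos: [0.4557, -0.0157, 0.3266]
orientation: [-2.082, -2.351, 0.001]
force: [0.6, 0.1, -5.1]
opening: 0.0132
```

```bash
python3 -c "
from h import *
plan([(.56,.0925,.326,7),(.6765,.0925,.326,-2.8)])"
```

```text
t 21.90 p [ 0.4557 -0.0157  0.3266] ytool 6.9 zaxis [-0.001  0.    -1.   ] q [-0.2  -0.11  1.52  0.    1.74 -0.32] F [ 0.6  0.1 -5.1] open 0.0132
(0.56, 0.0925, 0.326, 7) delta [2.369 2.914 0.013] rot [-0.011 -0.004 -0.008]
(0.6765, 0.0925, 0.326, -2.8) delta [-0.355  2.891  0.   ] rot [0.    0.    1.633]
```

jog_arm --fingers '[1,1,1,1,1]' --delta_pos '[[0.3,0.35,0],[0.8,1,0],[1.4,1.7,0],[2,2.4,0],[2.37,2.91,0]]' --rot '[[0,0,0],[0,0,0],[0,0,0],[0,0,0],[0,0,0]]'

```text
time: 22.4
eef_pos: [0.5607, 0.0944, 0.3254]
orientation: [-2.08, -2.351, 0.003]
force: [-0.7, 0.2, -3.6]
opening: 0.0131
```

jog_arm --fingers '[1,1,1,1,1]' --delta_pos '[[-0.07,0.6,0],[-0.15,1.3,0],[-0.25,2,0],[-0.32,2.6,0],[-0.35,2.89,0]]' --rot '[[0,0,0.3],[0,0,0.7],[0,0,1.1],[0,0,1.4],[0,0,1.63]]'

```text
time: 22.9
eef_pos: [0.6777, 0.0925, 0.3244]
orientation: [-2.275, -2.162, 0.004]
force: [-0.9, -0.0, -4.0]
opening: 0.0134
```

jog_arm --fingers '[1,1,1,1,1]' --delta_pos '[[0,0,0],[0,0,0],[0,0,0],[0,0,0],[0,0,0]]' --rot '[[0,0,0],[0,0,0],[0,0,0],[0,0,0],[0,0,0]]'

```text
time: 23.4
eef_pos: [0.676, 0.0927, 0.3282]
orientation: [2.275, 2.166, 0.001]
force: [-1.6, 0.0, -4.8]
opening: 0.0132
```

Run:
```python
from h import *
plan([(.6765,.0925,.326,-2.8)])
for n in ["side","top"]:
    c=ctrl.read_camera(n); cv2.imwrite(f"pics/{n}4.png",c["image"])
    for t in ("lamp","lamp_grip","lamp_ridge","lamp_panel","bar_top","tartboard"): print(n,t,[(round(r["p"],2),np.round(towld(c,r["position"]),4).tolist()) for r in ctrl.place_of(n,t)[:2]])
```

```text
t 23.40 p [0.676  0.0927 0.3282] ytool -2.8 zaxis [ 0.001  0.    -1.   ] q [0.02 0.38 0.96 0.   1.8  0.07] F [-1.6  0.  -4.8] open 0.0132
(0.6765, 0.0925, 0.326, -2.8) delta [-0.004  0.013  0.054] rot [ 0.005 -0.002 -0.002]
side lamp [(0.72, [0.4512, 0.3393, 0.0072]), (0.59, [0.6745, 0.0925, 0.2464])]
side lamp_grip [(0.82, [0.679, 0.0914, 0.3422])]
side lamp_ridge [(0.57, [0.6795, 0.0911, 0.3126])]
side lamp_panel [(0.7, [0.709, 0.0877, 0.2821])]
side bar_top [(0.65, [0.6736, 0.0014, 0.1876])]
side tartboard [(0.96, [0.6784, 0.0912, -0.0061])]
top lamp [(0.77, [0.6725, 0.0954, 0.2482]), (0.58, [0.4528, 0.3433, -0.0032])]
top lamp_grip [(0.65, [0.6802, 0.0935, 0.3368])]
top lamp_ridge [(0.6, [0.6746, 0.0953, 0.3158])]
top lamp_panel []
top bar_top [(0.85, [0.6703, 0.0077, 0.1928])]
top tartboard [(0.72, [0.6771, 0.09, -0.0008])]
```

View pics/side4.png

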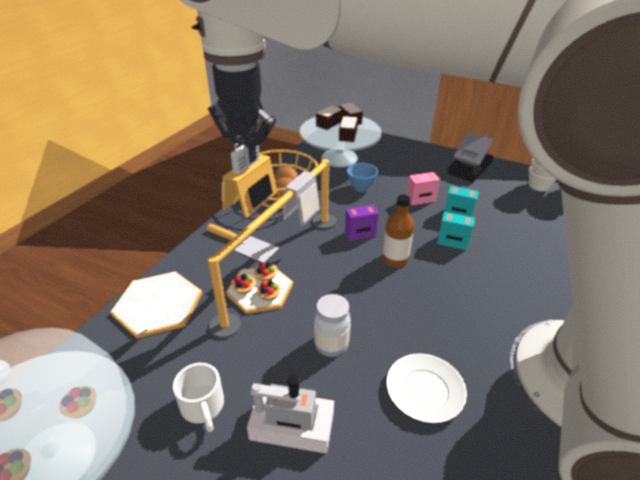

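The lamp hangs upright in the jaws at about (250,185), above the bar and over the tarts, with the black box facing the robot. The shut lever shows at (290,390). I'll lower slowly.

jog_arm --fingers '[1,1,1,1,1]' --delta_pos '[[0,0,0.3],[0,0,0.7],[0,0,1.1],[0,0,1.5],[0,0,1.8]]' --rot '[[0,0,0],[0,0,0],[0,0,0],[0,0,0],[0,0,0]]'

```text
time: 24.6
eef_pos: [0.676, 0.0927, 0.2537]
orientation: [-2.275, -2.165, 0.002]
force: [0.2, 0.4, -4.3]
opening: 0.0134
```

jog_arm --fingers '[1,1,1,1,1]' --delta_pos '[[0,0,0.2],[0,0,0.4],[0,0,0.6],[0,0,0.75],[0,0,0.85]]' --rot '[[0,0,0],[0,0,0],[0,0,0],[0,0,0],[0,0,0]]'

```text
time: 25.1
eef_pos: [0.6764, 0.0927, 0.2212]
orientation: [-2.275, -2.166, 0.0]
force: [0.2, 0.4, -4.1]
opening: 0.0132
```

jog_arm --fingers '[1,1,1,1,1]' --delta_pos '[[0,0,0.05],[0,0,0.1],[0,0,0.15],[0,0,0.2],[0,0,0.25]]' --rot '[[0,0,0],[0,0,0],[0,0,0],[0,0,0],[0,0,0]]'

```text
time: 25.6
eef_pos: [0.6764, 0.0927, 0.2117]
orientation: [2.276, 2.166, 0.0]
force: [-0.7, -0.6, -4.6]
opening: 0.0132
```

jog_arm --fingers '[1,1,1,1,1]' --delta_pos '[[0,0,0.04],[0,0,0.08],[0,0,0.12],[0,0,0.16],[0,0,0.18]]' --rot '[[0,0,0],[0,0,0],[0,0,0],[0,0,0],[0,0,0]]'

```text
time: 26.1
eef_pos: [0.6763, 0.0927, 0.2043]
orientation: [-2.275, -2.166, 0.0]
force: [-0.5, -0.7, -3.9]
opening: 0.0134
```

jog_arm --fingers '[1,1,1]' --delta_pos '[[0,0,0.02],[0,0,0.03],[0,0,0.03]]' --rot '[[0,0,0],[0,0,0],[0,0,0]]'

```text
time: 26.4
eef_pos: [0.6764, 0.0926, 0.2033]
orientation: [-2.275, -2.166, -0.0]
force: [0.0, -0.4, -5.3]
opening: 0.013
```

Expected contact is at 0.202; continuing in 1 mm steps.

jog_arm --fingers '[1,1,1]' --delta_pos '[[0,0,0.015],[0,0,0.03],[0,0,0.03]]' --rot '[[0,0,0],[0,0,0],[0,0,0]]'

```text
time: 26.7
eef_pos: [0.6763, 0.0926, 0.202]
orientation: [-2.276, -2.166, 0.0]
force: [-0.7, -0.4, -3.8]
opening: 0.0134
```

jog_arm --fingers '[1,1,1]' --delta_pos '[[0,0,0.01],[0,0,0.02],[0,0,0.02]]' --rot '[[0,0,0],[0,0,0],[0,0,0]]'

```text
time: 27.0
eef_pos: [0.6764, 0.0927, 0.2016]
orientation: [2.275, 2.166, 0.001]
force: [-1.5, -0.0, -0.2]
opening: 0.0132
```

The weight is now on the bar. Release and retreat upward.

jog_arm --fingers '[0.75,0.75,0.6,0.5,0.5]' --delta_pos '[[0,0,0],[0,0,0],[0,0,0],[0,0,0],[0,0,0]]' --rot '[[0,0,0],[0,0,0],[0,0,0],[0,0,0],[0,0,0]]'

```text
time: 27.5
eef_pos: [0.6764, 0.0927, 0.2014]
orientation: [-2.276, -2.166, -0.0]
force: [-0.1, 0.0, 0.4]
opening: 0.0428
```

jog_arm --fingers '[0.5,0.5,0.5,0.5,0.5]' --delta_pos '[[0,0,-0.3],[0,0,-0.8],[0,0,-1.5],[0,0,-2.4],[0,0,-3]]' --rot '[[0,0,0],[0,0,0],[0,0,0],[0,0,0],[0,0,0]]'

```text
time: 28.0
eef_pos: [0.6764, 0.0927, 0.3251]
orientation: [2.274, 2.165, 0.003]
force: [0.8, 0.7, 0.5]
opening: 0.043
```

jog_arm --fingers '[0.5,0.5,0.5,0.5,0.5]' --delta_pos '[[0,-0.6,0],[0,-1.4,0],[0,-2.2,0],[0,-3,0],[0,-3,0]]' --rot '[[0,0,0],[0,0,0],[0,0,0],[0,0,0],[0,0,0]]'

```text
time: 28.5
eef_pos: [0.5539, 0.099, 0.3237]
orientation: [2.274, 2.166, 0.003]
force: [0.2, 0.2, 0.9]
opening: 0.0424
```

Run:
```python
from h import *
plan([])
c,P=lever(); cv2.imwrite("pics/side5.png",c["image"])
for n in ["side","top"]:
    c=ctrl.read_camera(n); P=cloud(c); ok=c["depth"]>0
    for t in ("lamp","lamp_ridge","lamp_panel","bar_top","tartboard","cardholder","jar","syrup","cup"): print(n,t,[(round(r["p"],2),np.round(towld(c,r["position"]),4).tolist()) for r in ctrl.place_of(n,t)[:2]])
    m=ok&(np.hypot(P[...,0]-.677,P[...,1]-.0925)<.06)&(P[...,2]>.222)&(P[...,2]<.245)
    q=P[m]; print(n,"fin",m.sum(),cv2.minAreaRect((q[:,:2]*1000).astype(np.float32)) if len(q)>8 else '',np.percentile(q[:,2],[50,95]) if len(q) else '')
    m=ok&(np.hypot(P[...,0]-.452,P[...,1]-.34)<.05)&(P[...,2]>.07)&(P[...,2]<.0895)
    print("batt top",np.percentile(P[m][:,2],[50,95]))
```

```text
t 28.50 p [0.5539 0.099  0.3237] ytool -2.8 zaxis [ 0.002  0.    -1.   ] q [0.04 0.11 1.3  0.   1.73 0.09] F [0.2 0.2 0.9] open 0.0424
arm 444 ((473.86383056640625, 345.77545166015625), (77.63134765625, 17.874818801879883), 17.487117767333984)
side lamp [(0.73, [0.6716, 0.0024, 0.186]), (0.59, [0.6743, 0.0931, 0.1209])]
side lamp_ridge [(0.64, [0.679, 0.0866, 0.1858])]
side lamp_panel [(0.96, [0.7079, 0.0893, 0.1527]), (0.65, [0.6741, 0.0031, 0.1898])]
side bar_top [(0.67, [0.6714, 0.0004, 0.1878])]
side tartboard [(0.86, [0.6786, 0.0905, -0.0025]), (0.2, [0.6753, 0.0034, 0.1879])]
side cardholder [(0.93, [0.6674, -0.0916, 0.0948]), (0.21, [0.6789, 0.0904, -0.0022])]
side jar [(0.92, [0.4686, 0.1493, -0.0025])]
side syrup [(0.98, [0.4458, -0.1527, 0.0016])]
side cup [(0.58, [0.6121, 0.3749, -0.0006])]
side fin 248 ((679.8380126953125, 92.53265380859375), (64.21906280517578, 16.483346939086914), 87.49028778076172) [0.23187922 0.23428697]
batt top [0.08452069 0.0868212 ]
top lamp []
top lamp_ridge []
top lamp_panel [(0.7, [0.6136, 0.3779, 0.0006])]
top bar_top []
top tartboard [(0.67, [0.6769, 0.0905, -0.0013]), (0.16, [0.6438, -0.4076, 0.0031])]
top cardholder [(0.91, [0.6704, -0.0894, 0.1027]), (0.33, [0.5056, 0.3584, 0.1217])]
top jar [(0.68, [0.5064, 0.3591, 0.1204])]
top syrup [(0.84, [0.4434, -0.1469, 0.0015])]
top cup [(0.85, [0.6138, 0.3787, 0.0004])]
top fin 0  
batt top [0.08617271 0.08824945]
```

View pics/side5.png

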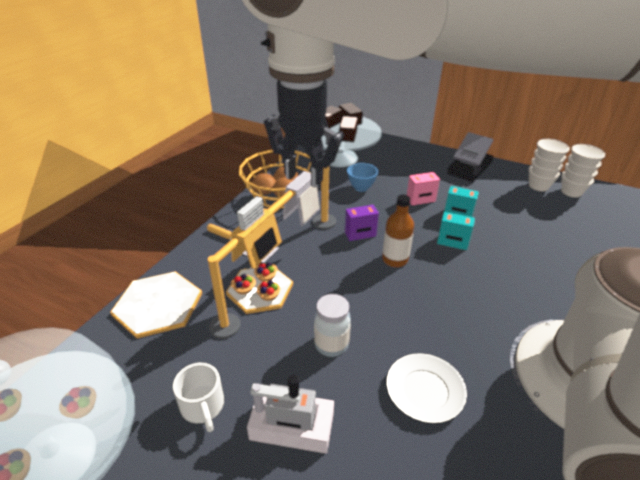

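The lamp sits astride the bar at (262,235), upright. Its fin top is at 0.232 m against 0.233 expected. The lever is shut and the gripper is clear. Handing in.

```bash
python3 -c "
from h import *
print(ctrl.job_done())"
```

```text
the job is handed in; nothing more can be done
None
```

The lamp is hung, the battery is docked with the lever shut, and I handed the job in at about 29 s of the 72 s allowed.

**Lamp:** It hangs astride the bar, upright and along the rail. The fin top is at 0.232 m against the 0.233 m expected. The ridge is estimated at (0.679, 0.087), about 4 mm from the tart-board centre. The panel is about 30 mm on the customers' side. When it was lowered, its weight passed onto the bar with no force peak in the readings.

**Battery and lever:** The battery is fully home, with its top at about 0.085 m. The lever last measured about 1.57 rad.

**What went wrong on the way:** On the first lever swing the handle slipped along the pads. The wrist force reached about 72 N (limit 120 N) and the lever stopped at about 1.40 rad. I opened the fingers and pushed the rest with them closed.

**Checks that failed or disagreed:**
- In the final top view the networks did not find the lamp, probably because the arm was in the way. The lamp result rests on the side camera only.
- Some network reports were plainly wrong, such as a low-confidence "lamp" at the bar's middle, and I ignored them.
- The syrup bottle, jar, cup and card holder were within a few mm of where they started in the side view. I did not re-measure the sugar bowl or the cake server; the arm never went near either.

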